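# Clamp down the steriliser lid crosswise

## Robot

A 6-joint arm with a two-finger parallel gripper is mounted at the origin on the work surface. World frame = base frame: x ahead of the robot, y to its left, z up, the work surface at z = 0. Lengths are in m, angles in rad, forces in N, time in s.
With the tool pointing down it reaches from about 0.375 to 0.975 m from the base axis. Payload 3.8 kg.
Tool frame: the origin (TCP) lies at the very end of the fingers, on their centre line; the grasp point (between the pads) lies bot.hold_point_z behind it (bot.hold_point_z is the distance from the TCP to the grasp point, in m); z points along the fingers, y is the line along which they close (so a half turn about z gives the same grasp; the last joint's range is limited). The gripper opens to 85 mm and grips with 20 to 120 N. Pads are 22 mm wide; open, the fingers measure 114 mm over their backs; the gripper's body (76 mm by 85 mm) begins 54 mm behind the grasp point. The pads swing forward as they close: fully open they stand 13 mm farther back than shut.
Start: joints at [1.283, 0.264, 1.604, -0, 1.274, -0.037], TCP at [0.168, 0.654, 0.231] pointing down, gripper open.
Joint ranges: [-2.63, 2.63], [-0.94, 2.18], [0.31, 2.57], [-1.31, 4.45], [0, 2.66], [-2.55, 2.55]. Speed limits (rad/s): [2.57, 2.57, 3.14, 3.14, 3.14, 3.14].

## Interface

Orientations are given as a rotation vector (axis times angle).
In Python, from workcell import bot, read_camera, camera_info, read_state gives the robot as it stands (bot), with the cameras as plain functions and the readings as plain functions.
- The arm moves only by the shell command python3 jog.py 'ROWS' [OPENING] [FORCE]. ROWS is a JSON list of rows, 1 to 5 of them, each of 4 numbers: dx, dy, dz in m, then a turn about the tool's z in rad; each row shifts and turns the commanded pose from where the row before left it, along the tool's axes as they then stand; what a row does not reach is not made up. A row lasts 1/8 s, in which the tool goes at most 0.0625 m and 0.188 rad, less where a joint would pass 70% of its speed; a pose out of reach is approached as far as the arm can. OPENING is the opening from 0.0 (shut) to 1.0 (fully open), set as the command begins (- or left out keeps the last). The fingers move at their own pace and stop on an object; FORCE is the grip in N (left out, the last holds). Time passes only in rows, so rows that do not move let the fingers close. It prints the time, the measured TCP pose, the force, the opening and the grip force at its end. Input that does not fit is refused with a message, and nothing moves.
- read_state(): the state, without advancing time (a new reading comes with each control period).
- read_camera(name): name is "side" or "top" or "wrist"; returns the picture (400x640x3 uint8, red, green, blue); there is no depth.
- camera_info(name): a dict with "intrinsics" (3x3 intrinsics, pixels), "extrinsics" (4x4, takes a point from camera to world coordinates). Camera axes: x right, y down, z forward; pixel columns grow to the right and rows downward; lengths in m; the calibration is good to about 2 mm. A picture is of the moment at which its call begins: read the wrist's pose just before it. camera_info takes no time and is no camera call; for the wrist camera it gives the pose at the moment of the call.
- bot.finish_job(): hands the job in; it is judged then, once.
The state is a dict: "time": time; "q": joint angles; "joint_vel": joint speeds; "joint_torque": joint torques, N m; "tool_pos": TCP position; "tcp_rot": TCP orientation; "wrist_force": force on the tool from outside, world axes, zero at the start; "torque": the same for the moment, N m; "width": opening from 0.0 (shut) to 1.0 (fully open); "grip_force": force on a finger pad.
Only numpy, scipy, OpenCV 4.12 (cv2) and the standard library are available. Lean on these libraries where they do the work, as an engineer would, in place of code of your own. Each camera call takes 0.05 s, during which the arm holds its last target. There are 200 camera calls.

## Task

Tighten the four clamp knobs of the steriliser's lid clockwise, crosswise, in two passes, always going from a knob to the one diagonally opposite before doing the other pair. On the first pass take every knob to about 0.4 N m, and only when all four are there go round again in the same crosswise manner and take every knob to about 0.8 N m, never beyond 1 N m; feel the torque as you turn. Do not press on the gauge in the middle of the lid, leave the other things on the worktop where they stand, and let go at the end.

Things in the scene. Friction and masses are not known exactly. Their poses are not given: they have to be found in the camera images.
- steriliser: round instrument steriliser, fixed on the worktop: aluminium pan, flat steel lid of 250 mm diameter, upper face 115 mm above the worktop, black side handles reaching 152 mm from the centre. Origin: centre of the underside. Four clamp knobs on a circle of 95 mm radius at 45 (a), 135 (b), 225 (c) and 315 (d) degrees from its x axis: a is diagonally across from c, b from d
- gauge: round pressure gauge in the middle of the lid, dial up, 52 mm across, its top 36 mm above the lid (151 mm above the worktop); origin on the lid's upper face. Delicate: do not press on it
- knob_a (a point): clamp knob a: black plastic bar grip 48 mm long (x), 14 mm wide (y: pinch across it), 22 mm tall. The point is the bar's middle, on the screw's vertical axis, 157 mm above the worktop, and stays there as the knob turns. z up. Clockwise from above tightens. The bar's direction does not tell the tightness: each bar sits at its own angle on its screw
- knob_b (a point): clamp knob b: same bar grip as knob a, same point and axes (x along the 48 mm bar, y across its 14 mm width, z up, 157 mm above the worktop); clockwise from above tightens
- knob_c (a point): clamp knob c: same bar grip as knob a, same point and axes (x along the 48 mm bar, y across its 14 mm width, z up, 157 mm above the worktop); clockwise from above tightens
- knob_d (a point): clamp knob d: same bar grip as knob a, same point and axes (x along the 48 mm bar, y across its 14 mm width, z up, 157 mm above the worktop); clockwise from above tightens
- load_a (a joint): clamping load of knob a: the tiny twist (rad) of its stiff round steel seat on the lid (26 mm across, 8 mm high), 0 at the start, (T - 0.12) / 40 after the knob was turned with torque T (N m): 0.007 at 0.40 N m, 0.017 at 0.80 N m, 0.024 at 1.07 N m. The reading's noise is about as large as that; the torque felt at the knob tells the load much better
- load_b (a joint): the same for knob b. Turned slowly clockwise, a knob first runs freely at about 0.10 N m over 0.15 to 0.7 rad, different for each knob and each time; then it bites, and the torque rises from 0.12 N m by about 1.0 N m per rad of hand turn: 0.40 N m at about 0.28 rad past the bite, 0.80 N m at 0.68 rad. When let go, the rubber-cushioned bar springs back by 0.07 to 0.15 rad
- load_c (a joint): the same for knob c. All knobs are self-locking: they stay where they are left, and nothing is felt until they are turned on. A jerky turn loads the screw more than the torque that is read after it: make the last bit of a turn slow or in small steps
- load_d (a joint): the same for knob d
- amber_bottle: brown glass bottle, 54 mm across, 100 mm tall, standing to one side of the steriliser; origin at the centre of its base. A bystander
- tub: white round tub with a red cap, 72 mm across, 85 mm tall, standing on the other side of the steriliser; origin at the centre of its base. A bystander
- carton: cardboard carton 60 x 100 x 55 mm; origin at the centre of its underside. A bystander
- carton_tall: white carton 50 x 50 x 90 mm; origin at the centre of its underside. A bystander
- tray: open steel instrument tray 110 x 190 x 25 mm; origin at the centre of its underside. A bystander
- tweezers: steel tweezers 120 mm long lying on the worktop; origin at mid-length on the worktop. A bystander
- vial: small brown vial 28 mm across, 50 mm tall; origin at the centre of its base. A bystander

How it is judged:
On the way, in this order (a step that is already met when the one before it is completed fails the run):
1. first pass: all four knobs have reached at least 0.30 N m and none is past 0.55 N m (value of joint load_a between 0.0045 and 0.01075 rad and value of joint load_b between 0.0045 and 0.01075 rad and value of joint load_c between 0.0045 and 0.01075 rad and value of joint load_d between 0.0045 and 0.01075 rad), for 0.2 s.
2. second pass: all four knobs have reached at least 0.65 N m (value of joint each of load_a, load_b, load_c, load_d above 0.01325 rad), for 0.2 s.
At the end, for the whole second after the job is handed in: all four knobs tightened to between 0.65 and about 1.07 N m (load joints between 0.01325 and 0.02375) (all of step 2 and value of joint each of load_a, load_b, load_c, load_d below 0.02375 rad); the robot touches nothing.
It fails at once if a knob overtightened: beyond about 1.07 N m (value of joint any of load_a, load_b, load_c, load_d above 0.02375 rad).
It fails at once if a knob taken past 0.55 N m while another has not yet had its first pass (under 0.30 N m) (value of joint any of load_a, load_b, load_c, load_d above 0.01075 rad and value of joint any of load_a, load_b, load_c, load_d below 0.0045 rad).
It fails at once if not crosswise: two neighbouring knobs done (first pass: over 0.30 N m, second: over 0.65 N m) while both others are still loose (under 0.20 N m) or, on the second pass, under 0.55 N m ((value of joint each of load_a, load_b above 0.0045 rad and value of joint each of load_c, load_d below 0.002 rad) or (value of joint each of load_b, load_c above 0.0045 rad and value of joint each of load_d, load_a below 0.002 rad) or (value of joint each of load_c, load_d above 0.0045 rad and value of joint each of load_a, load_b below 0.002 rad) or (value of joint each of load_d, load_a above 0.0045 rad and value of joint each of load_b, load_c below 0.002 rad) or (value of joint each of load_a, load_b above 0.01325 rad and value of joint each of load_c, load_d below 0.01075 rad) or (value of joint each of load_b, load_c above 0.01325 rad and value of joint each of load_d, load_a below 0.01075 rad) or (value of joint each of load_c, load_d above 0.01325 rad and value of joint each of load_a, load_b below 0.01075 rad) or (value of joint each of load_d, load_a above 0.01325 rad and value of joint each of load_b, load_c below 0.01075 rad)).
It fails at once if the gauge is pressed with more than 8 N (contact force between gauge and anything else above 8 N).
It fails at once if a bystander moved by more than 15 mm (distance of any of amber_bottle, tub, carton, carton_tall, tray, tweezers, vial from where it was at the start of the episode above 0.015 m).
It also fails if it takes over 72 s, if anything falls off the work surface, if the arm or the gripper's body presses on something with over 40 N, if the wrist force passes 120 N, or if a joint passes its speed limit or range.

## Working session

There is one attempt and no reset: what is moved stays moved. The work goes in short steps, Python scripts to look and compute and a shell command to move; the robot and the scene stay as the last step left them, time stands still between calls to the robot, and variables do not carry over. Pictures are saved under pics/ and viewed, at most 10 in all, crops included, and the job is handed in when it is done.

```bash
ls; mkdir -p pics
python3 - <<'E'
from workcell import bot, read_camera, camera_info, read_state
import cv2,numpy as np
s=read_state(); print({k:np.round(v,3) for k,v in s.items()}, bot.hold_point_z)
for n in("top","side"):
    im=read_camera(n); cv2.imwrite(f"pics/{n}0.png",im[:,:,::-1])
    c=camera_info(n); print(n,np.round(c["intrinsics"],1).tolist(),np.round(c["extrinsics"],3).tolist())
E
```

```text
jog.py
pics
workcell.py
{'time': np.float64(0.0), 'q': array([ 1.283,  0.265,  1.605,  0.   ,  1.274, -0.037]), 'joint_vel': array([-0.   ,  0.001,  0.002, -0.001,  0.001, -0.   ]), 'joint_torque': array([ 1.0000e-03, -5.1511e+01, -3.6731e+01,  0.0000e+00,  1.3000e-02,
        0.0000e+00]), 'tool_pos': array([0.167, 0.653, 0.23 ]), 'tcp_rot': array([-0.393, -3.117,  0.004]), 'wrist_force': array([-0.695,  0.459, -0.989]), 'torque': array([ 0.022,  0.037, -0.013]), 'grip_force': np.float64(0.0), 'width': np.float64(0.999)} 0.0187
top [[443.4, 0.0, 323.2], [0.0, 443.4, 195.1], [0.0, 0.0, 1.0]] [[0.023, -0.982, 0.187, 0.31], [-1.0, -0.023, 0.001, -0.001], [0.003, -0.187, -0.982, 1.336], [0.0, 0.0, 0.0, 1.0]]
side [[389.7, 0.0, 322.8], [0.0, 389.7, 203.2], [0.0, 0.0, 1.0]] [[0.999, -0.022, 0.044, 0.486], [-0.047, -0.67, 0.741, -0.88], [0.013, -0.742, -0.67, 0.91], [0.0, 0.0, 0.0, 1.0]]
```

View pics/top0.png

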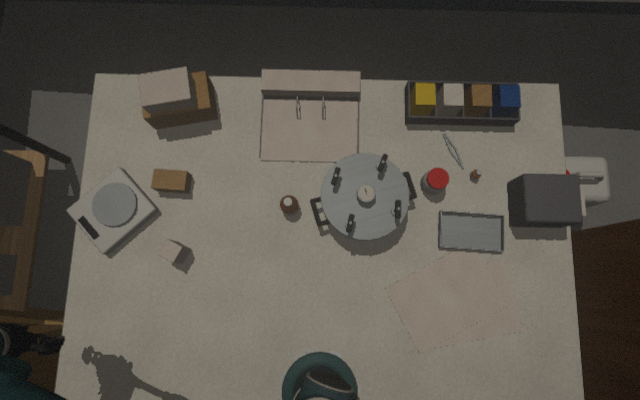

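View pics/side0.png

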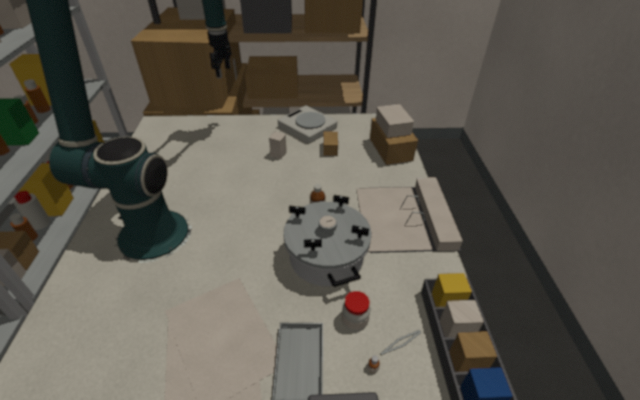

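The top view shows the lid centred near (366,194), with dark knobs near (336,176), (383,163), (397,209) and (350,225). The handles are at (318,213) and (410,185). The side view shows the bars standing up on the lid at the same four places.

```bash
cat > h.py <<'E'
import cv2,numpy as np
from workcell import bot, read_camera, camera_info, read_state
from scipy.spatial.transform import Rotation as R
def ray(n,px,z,ci=None):
    c=ci or camera_info(n); K=np.array(c["intrinsics"]);T=np.array(c["extrinsics"])
    px=np.atleast_2d(px).astype(float)
    d=np.c_[px,np.ones(len(px))]@np.linalg.inv(K).T@T[:3,:3].T
    return (T[:3,3]+d*((z-T[2,3])/d[:,2])[:,None])[:,:2]
def proj(n,P,ci=None):
    c=ci or camera_info(n); K=np.array(c["intrinsics"]);T=np.array(c["extrinsics"])
    p=(np.atleast_2d(P)-T[:3,3])@T[:3,:3]@K.T
    return p[:,:2]/p[:,2:]
def st():
    s=read_state(); r=R.from_rotvec(s["tcp_rot"]).as_matrix()
    # yaw of closing line (tool y) in world
    print("t",round(float(s["time"]),2),"tcp",np.round(s["tool_pos"],4),"x-axis yaw",round(np.arctan2(r[1,0],r[0,0]),4),"z",np.round(r[:,2],3),"F",np.round(s["wrist_force"],2),"M",np.round(s["torque"],3),"w",round(float(s["width"]),3),"g",round(float(s["grip_force"]),1),"q6",round(float(s["q"][5]),3))
    return s,r
E
python3 - <<'E'
from h import *
im=cv2.imread("pics/top0.png")
g=im.max(2)
for c in[(336,176),(383,163),(397,209),(350,225)]:
    x,y=c;w=g[y-16:y+17,x-16:x+17]
    m=(w<60).astype(np.uint8)
    n,l,s,ce=cv2.connectedComponentsWithStats(m)
    k=1+np.argmax(s[1:,4]); ys,xs=np.where(l==k)
    P=ray("top",np.c_[xs+x-16,ys+y-16],.157); mu=P.mean(0);u,sv,vt=np.linalg.svd(P-mu,full_matrices=False)
    print(c,s[k],mu.round(4),"dir",round(np.degrees(np.arctan2(vt[0,1],vt[0,0])),1),(sv/np.sqrt(len(P))).round(4))
print("centre",ray("top",[[366,194]],.151), "hand",ray("top",[[318,213],[410,185]],.08))
cv2.imwrite("pics/topz.png",cv2.resize(im[135:255,300:430],None,fx=5,fy=5,interpolation=cv2.INTER_CUBIC)[:600,:650]*1)
st(); c=camera_info("wrist"); print(np.round(c["extrinsics"],3),np.round(c["intrinsics"],0))
E
```

```text
(336, 176) [11 16  8 10 45] [ 0.5763 -0.0291] dir 163.7 [0.007  0.0043]
(383, 163) [10 15  9 11 51] [ 0.6173 -0.156 ] dir 153.5 [0.0079 0.0044]
(397, 209) [13  7  7 19 83] [ 0.4998 -0.1988] dir 178.1 [0.0149 0.0042]
(350, 225) [12  6  8 18 80] [ 0.458  -0.0723] dir 170.7 [0.0144 0.0042]
centre [[ 0.54154627 -0.11590518]] hand [[ 0.49684289  0.01429118]
 [ 0.58494885 -0.25015609]]
t 0.1 tcp [0.1673 0.6532 0.2301] x-axis yaw 2.8908 z [-0.001 -0.002 -1.   ] F [ 0.22 -0.37  0.18] M [ 0.01  -0.03   0.016] w 1.0 g 0.0 q6 -0.037
[[ 0.248  0.921  0.3    0.09 ]
 [ 0.969 -0.236 -0.078  0.673]
 [-0.001  0.31  -0.951  0.373]
 [ 0.     0.     0.     1.   ]] [[277.   0. 322.]
 [  0. 277. 202.]
 [  0.   0.   1.]]
```

View pics/topz.png

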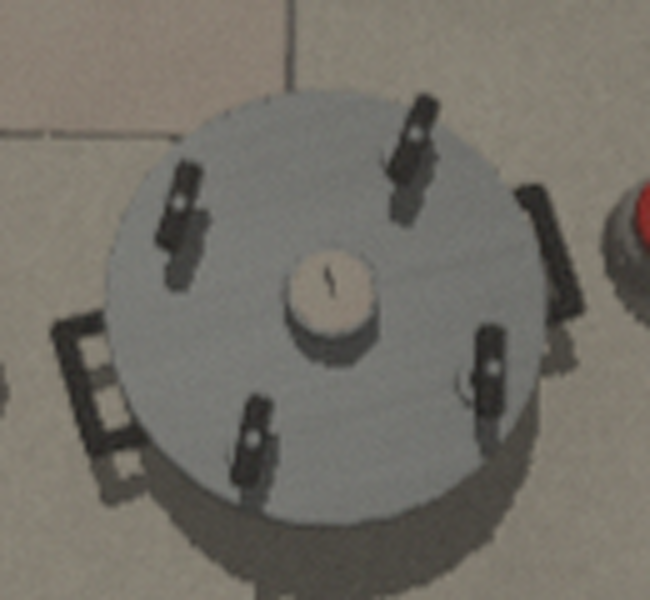

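The enlargement shows the four bars with light centre dots at zoom (180,202), (418,133), (492,368) and (253,439), all roughly along world x. I'll move above the lid and take a wrist view.

```bash
python3 jog.py '[[-0.0388,-0.0467,-0.01,0],[-0.0388,-0.0467,-0.01,0],[-0.0388,-0.0467,-0.01,0],[-0.0388,-0.0467,-0.01,0],[-0.0388,-0.0467,-0.01,0]]'
python3 jog.py '[[-0.0388,-0.0467,-0.01,0],[-0.0388,-0.0467,-0.01,0],[-0.0388,-0.0467,-0.01,0],[-0.0388,-0.0467,-0.01,0],[-0.0388,-0.0467,0,0]]' 0.6 40
python3 jog.py '[[-0.0388,-0.0467,0,0],[-0.0388,-0.0467,0,0],[-0.0388,-0.0467,0,0],[-0.0388,-0.0467,0,0],[0,0,0,0]]'
python3 - <<'E'
from h import *
st(); c=camera_info("wrist"); im=read_camera("wrist"); cv2.imwrite("pics/w0.png",im[:,:,::-1])
import pickle; pickle.dump(c,open("w0.pkl","wb"))
dots=np.array([(180,202),(418,133),(492,368),(253,439)])/5+[300,135]-.4
P=ray("top",dots,.168); print(P.round(4), P.mean(0).round(4))
print(proj("wrist",np.c_[P,[.168]*4],c).round(0))
E
```

```text
time: 0.72
tool_pos: [0.2978, 0.3775, 0.2811]
tcp_rot: [0.392, 3.117, -0.001]
wrist_force: [0.4, -0.2, -0.8]
width: 1.004
grip_force: 0.0
time: 1.35
tool_pos: [0.4283, 0.1034, 0.3222]
tcp_rot: [0.393, 3.115, 0.001]
wrist_force: [1.5, 0.1, -0.7]
width: 0.596
grip_force: 0.0
time: 1.98
tool_pos: [0.532, -0.1178, 0.3199]
tcp_rot: [-0.401, -3.114, 0.001]
wrist_force: [-0.6, 0.3, -0.1]
width: 0.601
grip_force: 0.0
t 1.98 tcp [ 0.532  -0.1178  0.3199] x-axis yaw 2.8858 z [-0.002 -0.    -1.   ] F [-0.6   0.35 -0.15] M [0.006 0.049 0.05 ] w 0.601 g 0.0 q6 -1.578
[[ 0.5887 -0.0318]
 [ 0.6303 -0.1607]
 [ 0.5016 -0.1998]
 [ 0.4606 -0.0727]] [ 0.5453 -0.1162]
[[408. 216.]
 [308. 272.]
 [242. 181.]
 [347. 111.]]
```

View pics/w0.png

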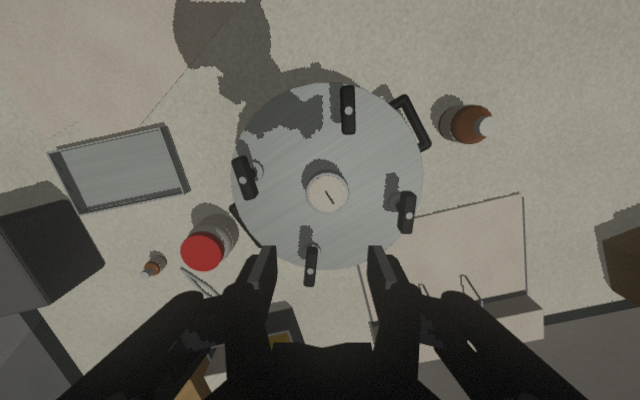

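The wrist view shows the four bars with light dots near (406,213), (311,267), (242,180) and (348,110). The fingers stay clear of all of them.

```bash
cat >> h.py <<'E'
def bars(im,ci,seeds,n="wrist",thr=45,h=24):
    out=[]
    g=im.max(2).astype(int)
    for x,y in seeds:
        x,y=int(round(x)),int(round(y)); y0,x0=max(y-h,0),max(x-h,0)
        m=(g[y0:y+h+1,x0:x+h+1]<thr).astype(np.uint8)
        m=cv2.morphologyEx(m,cv2.MORPH_CLOSE,np.ones((5,5),np.uint8))
        k,l,s,_=cv2.connectedComponentsWithStats(m)
        d=[np.min(np.hypot(*(np.argwhere(l==i)-[y-y0,x-x0]).T)) - .001*s[i,4] for i in range(1,k)]
        ys,xs=np.where(l==1+int(np.argmin(d)))
        px=np.c_[xs+x0,ys+y0]
        P=ray(n,px,.168,ci); r=cv2.minAreaRect((P*1e4).astype(np.float32))
        _,sv,vt=np.linalg.svd(P-P.mean(0),full_matrices=False)
        # light dot inside bar
        w=g[y-5:y+6,x-5:x+6].astype(float); w=np.clip(w-thr-10,0,None)
        yy,xx=np.mgrid[-5:6,-5:6]; dot=np.array([x+(w*xx).sum()/w.sum(),y+(w*yy).sum()/w.sum()])
        D=ray(n,dot,.168,ci)[0]
        a=np.arctan2(vt[0,1],vt[0,0]); a=(a+np.pi/2)%np.pi-np.pi/2
        print("dot px",dot.round(1),"dot",D.round(4),"blob",P.mean(0).round(4),"rect",np.array(r[0]).round(0)/1e4,np.round(np.array(r[1])/10,1),"ang",round(a,3),"n",len(px))
        out.append((D,a))
    return out
E
python3 - <<'E'
from h import *
import pickle; c=pickle.load(open("w0.pkl","rb"))
im=cv2.imread("pics/w0.png")
for t in(30,45): o=bars(im,c,[(406,213),(311,267),(242,180),(348,110)],thr=t)
D=np.array([d for d,a in o]); m=D.mean(0); print(m, np.hypot(*(D-m).T), np.degrees(np.arctan2(*(D-m).T[::-1])))
E
```

```text
Traceback (most recent call last):
  File "h.py", line 27, in bars
    ys,xs=np.where(l==1+int(np.argmin(d)))
                            ~~~~~~~~~^^^
ValueError: attempt to get argmin of an empty sequence
```

Run:
```python
from h import *
import pickle; c=pickle.load(open("w0.pkl","rb"))
im=cv2.imread("pics/w0.png"); g=im.max(2)
for x,y in [(406,213),(311,267)]: print(g[y-5:y+6,x-16:x+17:2])
for t in(55,65):
    o=bars(im,c,[(406,213),(311,267),(242,180),(348,110)],thr=t)
D=np.array([d for d,a in o]); m=D.mean(0); print(m, np.hypot(*(D-m).T), np.degrees(np.arctan2(*(D-m).T[::-1])))
```

```text
[[ 73  74  77  59  39  42  40  43  52  55  56  53  48 133 158 153 153]
 [ 74  74  73  63  40  42  38  43  56  57  50  53  46 144 156 151 149]
 [ 74  75  74  72  43  37  41  43  60  56  54  51  48 152 156 149 151]
 [128  74  83  76  51  42  40  44  55  55  56  50  54 154 154 148 151]
 [144 130 129 130  81  42  39  46  54  87 110  55  62 153 153 151 152]
 [144 143 144 143  85  41  38  44  69 136 141  88  71 156 156 155 152]
 [144 143 142 143  83  44  41  41 122 150 147 110  96 155 158 157 128]
 [143 144 142 142  73  43  40  43 138 149 147 123 112 156 124 119  98]
 [143 141 143 142  68  40  40  48 139 149 148 109  87 119  92  88 108]
 [142 142 141 144  69  41  44  46 125 149 147  83  80  88 112 138 144]
 [142 140 142 144  61  40  42  49  83 133 122  61 105 138 144 156 155]]
[[129 129 131 132 133  81  40  45  47  50  44 123 134 134 136 136 134]
 [131 129 132 131 131  79  42  44  47  49  49 122 134 135 135 134 134]
 [132 132 133 130 132  77  44  46  48  50  45 125 134 135 135 134 134]
 [150 137 130 132 132  66  43  43  46  49  41 129 133 134 134 135 132]
 [157 151 148 146 134  60  42  44 
[... 835 characters left out ...]
.2] dot [ 0.4598 -0.0715] blob [ 0.4589 -0.0724] rect [ 0.4598 -0.0731] [14.8 46.6] ang -0.183 n 630
dot px [408.7 215.3] dot [ 0.5877 -0.0306] blob [ 0.5808 -0.0332] rect [ 0.5825 -0.0331] [22.9 54. ] ang -0.169 n 653
dot px [311.1 270.3] dot [ 0.6285 -0.1566] blob [ 0.6188 -0.1551] rect [ 0.6213 -0.1557] [16.5 58.9] ang -0.319 n 452
dot px [241.6 180.3] dot [ 0.5012 -0.2003] blob [ 0.498  -0.1947] rect [ 0.499 -0.193] [23.2 49. ] ang -0.061 n 704
dot px [348.2 110.2] dot [ 0.4598 -0.0715] blob [ 0.4588 -0.0727] rect [ 0.4594 -0.0753] [19.3 46.6] ang -0.186 n 664
[ 0.54429603 -0.11473893] [0.09472381 0.09400779 0.09582817 0.09490957] [  62.71979261  -26.42537124 -116.73505565  152.90240214]
```

```bash
cat >> h.py <<'E'
K={1:(0.5878,-0.0308),2:(0.6295,-0.1585),3:(0.5018,-0.2002),4:(0.4601,-0.0725)}
def to(k,z,ang):
    s,r=st(); P=np.array([*K[k],z]); d=r.T@(P-s["tool_pos"])
    yaw=np.arctan2(r[1,0],r[0,0]); t=-(ang-yaw); t=(t+np.pi/2)%np.pi-np.pi/2
    print("delta tool",d.round(4),"turn",round(t,4),"n>=",round(max(np.linalg.norm(d)/.0625,abs(t)/.188),1))
E
python3 -c "
from h import *
to(1,.19,-.23)"
```

```text
t 2.02 tcp [ 0.5313 -0.1158  0.3201] x-axis yaw 2.8873 z [-0.002  0.001 -1.   ] F [-0.12 -0.1   0.18] M [-0.005 -0.004 -0.019] w 0.598 g 0.0 q6 -1.577
delta tool [-0.0336  0.0964  0.1301] turn -0.0242 n>= 2.6
```

```bash
python3 jog.py '[[-0.011,0.032,0.043,-0.008],[-0.011,0.032,0.043,-0.008],[-0.0116,0.0324,0.0431,-0.008],[0,0,0,0]]' 0.55 60 >/dev/null
python3 -c "
from h import *
to(1,.139,-.23)
c=camera_info('wrist');im=read_camera('wrist');cv2.imwrite('pics/w1.png',im[:,:,::-1])
import pickle;pickle.dump(c,open('w1.pkl','wb'))
print(proj('wrist',np.array([[*K[i],.168] for i in (1,2,3,4)]),c).round(1))
to(1,.139,-.23)"
```

```text
t 2.52 tcp [ 0.5838 -0.0252  0.1874] x-axis yaw 2.9191 z [-0.009  0.002 -1.   ] F [-0.87 -0.38  0.49] M [-0.021 -0.047 -0.038] w 0.555 g 0.0 q6 -1.435
delta tool [-0.0056 -0.0046  0.0483] turn 0.0075 n>= 0.8
[[314.8 249.4]
 [156.6 335.1]
 [  7.4 179.6]
 [182.2  51.5]]
t 2.58 tcp [ 0.5852 -0.0266  0.19  ] x-axis yaw 2.9183 z [-0.005  0.    -1.   ] F [-0.9  -0.99  0.24] M [-0.079  0.031  0.013] w 0.552 g 0.0 q6 -1.435
delta tool [-0.0038 -0.0035  0.051 ] turn 0.0067 n>= 0.8
```

View pics/w1.png

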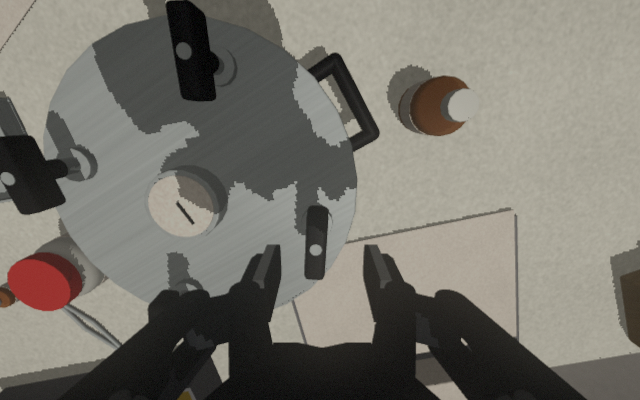

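The dot is at (315,250), within a pixel of the prediction (314.8,249.4), so the positions are good. The bar runs from (318,207) to (315,278), which gives its angle.

```bash
python3 -c "
from h import *
import pickle;c=pickle.load(open('w1.pkl','rb'))
im=cv2.imread('pics/w1.png')
o=bars(im,c,[(315,250),(184,51)],thr=60,h=55)
for a,b in [((318,207),(315,278)),((306,206),(305,277)),((328,207),(325,279))]:
  p=ray('wrist',[a,b],.168,c); d=p[0]-p[1]; print(np.hypot(*d),np.arctan2(d[1],d[0]))
"
```

```text
dot px [315.1 249.6] dot [ 0.588  -0.0307] blob [ 0.5821 -0.0289] rect [ 0.5839 -0.0293] [13.4 52.5] ang -0.273 n 1345
dot px [183.7  51. ] dot [ 0.4601 -0.0717] blob [ 0.4616 -0.0671] rect [ 0.4624 -0.065 ] [25.8 47.9] ang -0.13 n 3672
0.05052512395006029 2.87478770038181
0.0503784361394744 2.8884412486209605
0.05127885873526205 2.886176729574035
```

```bash
python3 jog.py '[[-0.0043,-0.0038,0.025,0.03],[0,0,0.025,0],[0,0,0,0]]' >/dev/null
python3 -c "
from h import *
to(1,.139,-.26)"
python3 jog.py '[[0,0,0,0],[0,0,0,0],[0,0,0,0]]' 0.0 60 | tail -2
python3 -c "
from h import *
s,_=st();print(s['joint_torque'])"
```

```text
t 2.95 tcp [ 0.5893 -0.0336  0.1422] x-axis yaw 2.8846 z [-0.002 -0.    -1.   ] F [-0.51 -0.02  0.28] M [ 0.052 -0.029  0.036] w 0.549 g 0.0 q6 -1.413
delta tool [0.0022 0.0024 0.0032] turn 0.003 n>= 0.1
width: 0.15
grip_force: 59.3
t 3.33 tcp [ 0.5924 -0.0324  0.145 ] x-axis yaw 2.8842 z [ 0.004  0.002 -1.   ] F [-0.64  5.56  5.94] M [ 0.867  0.076 -0.081] w 0.15 g 59.3 q6 -1.413
[ -2.873725   -40.51356196 -31.42028689  -1.54389046  -0.28244337
  -0.09677211]
```

```bash
cat >> h.py <<'E'
def tq(n=1):
    T=[];J=[]
    for i in range(n):
        if i: read_camera("wrist")
        s=read_state(); T.append(s["torque"][2]); J.append(s["joint_torque"][5])
    r=R.from_rotvec(s["tcp_rot"]).as_matrix()
    print("t",round(float(s["time"]),2),"tcp",np.round(s["tool_pos"],4),"yaw",round(np.arctan2(r[1,0],r[0,0]),3),"Mz",np.round(T,3),"mean",round(np.mean(T),3),"J6",np.round(J,3),"F",np.round(s["wrist_force"],1),"g",round(float(s["grip_force"]),0),"w",round(float(s["width"]),3))
E
python3 jog.py '[[0,0,0,0.05],[0,0,0,0.05],[0,0,0,0.05],[0,0,0,0.05],[0,0,0,0.05]]' >/dev/null
python3 -c "
from h import *
tq(3)"
```

```text
t 4.05 tcp [ 0.5919 -0.0332  0.1449] yaw 2.634 Mz [0.068 0.12  0.049] mean 0.079 J6 [-0.318  0.151  0.304] F [-0.6  2.7  7.4] g 59.0 w 0.151
```

```bash
python3 jog.py '[[0,0,0,0.05],[0,0,0,0.05],[0,0,0,0.05],[0,0,0,0.05],[0,0,0,0.05]]' >/dev/null
python3 -c "
from h import *
tq(3)"
```

```text
t 4.78 tcp [ 0.5913 -0.0338  0.1449] yaw 2.385 Mz [0.191 0.195 0.19 ] mean 0.192 J6 [-0.202  0.274  0.425] F [-4.   1.1  8.5] g 59.0 w 0.148
```

```bash
python3 jog.py '[[0,0,0,0.05],[0,0,0,0.05],[0,0,0,0.04],[0,0,0,0.03],[0,0,0,0.02]]' >/dev/null
python3 -c "
from h import *
tq(4)"
```

```text
t 5.55 tcp [ 0.5907 -0.0342  0.1449] yaw 2.196 Mz [0.393 0.369 0.44  0.387] mean 0.397 J6 [0.26  0.43  0.486 0.415] F [-3.5 -0.9  9. ] g 60.0 w 0.15
```

```bash
cat >> h.py <<'E'
def plan(k,z,ang,n):
    s,r=st(); p=s["tool_pos"]; yaw=np.arctan2(r[1,0],r[0,0]); t=(yaw-ang+np.pi/2)%np.pi-np.pi/2
    d=(np.array([*K[k],z])-p)/n
    for i in range(n):
        y=yaw-t*i/n; x=np.array([np.cos(y),np.sin(y)]); yy=np.array([np.sin(y),-np.cos(y)])
        print("[%.4f,%.4f,%.4f,%.4f]"%(d[:2]@x,d[:2]@yy,-d[2],t/n),end=",")
    print()
E
python3 jog.py '[[0,0,0,0],[0,0,0,0],[0,0,-0.055,0]]' 0.5 60 >/dev/null
python3 -c "
from h import *
plan(3,.197,-.05,5)"
```

```text
t 5.92 tcp [ 0.5863 -0.0332  0.1918] x-axis yaw 2.1947 z [-0.012  0.001 -1.   ] F [ 1.08  0.33 -1.12] M [ 0.009 -0.079  0.019] w 0.496 g 0.0 q6 -0.723
[-0.0172,-0.0332,-0.0010,-0.1794],[-0.0110,-0.0358,-0.0010,-0.1794],[-0.0045,-0.0372,-0.0010,-0.1794],[0.0022,-0.0374,-0.0010,-0.1794],[0.0089,-0.0364,-0.0010,-0.1794],
```

```bash
python3 jog.py '[[-0.0172,-0.0332,-0.001,-0.1794],[-0.011,-0.0358,-0.001,-0.1794],[-0.0045,-0.0372,-0.001,-0.1794],[0.0022,-0.0374,-0.001,-0.1794],[0.0089,-0.0364,-0.001,-0.1794]]' >/dev/null
python3 jog.py '[[0,0,0,0]]' >/dev/null
python3 -c "
from h import *
to(3,.143,-.05)
c=camera_info('wrist');im=read_camera('wrist');cv2.imwrite('pics/w3.png',im[:,:,::-1])
p=proj('wrist',np.array([[*K[i],.168] for i in (1,2,3,4)]),c);print(p.round(1))
bars(im,c,[p[2]],thr=60,h=50)
to(3,.143,-.05)"
```

```text
t 6.67 tcp [ 0.505  -0.2025  0.202 ] x-axis yaw 3.0887 z [-0.    -0.001 -1.   ] F [ 0.32  0.34 -0.01] M [ 0.003 -0.025  0.002] w 0.5 g 0.0 q6 -1.944
delta tool [0.0033 0.0021 0.059 ] turn -0.0029 n>= 0.9
[[547.8 319.2]
 [382.5 366.9]
 [324.8 228.2]
 [521.5 158.2]]
dot px [325.5 227.4] dot [ 0.5013 -0.1997] blob [ 0.4959 -0.1995] rect [ 0.4975 -0.1995] [50.8 13.5] ang -0.009 n 1172
t 6.72 tcp [ 0.5056 -0.2013  0.202 ] x-axis yaw 3.0878 z [-0.  0. -1.] F [ 0.09 -0.09  0.06] M [ 0.007 -0.019 -0.015] w 0.501 g 0.0 q6 -1.942
delta tool [0.0038 0.0009 0.059 ] turn -0.0038 n>= 0.9
```

View pics/w3.png

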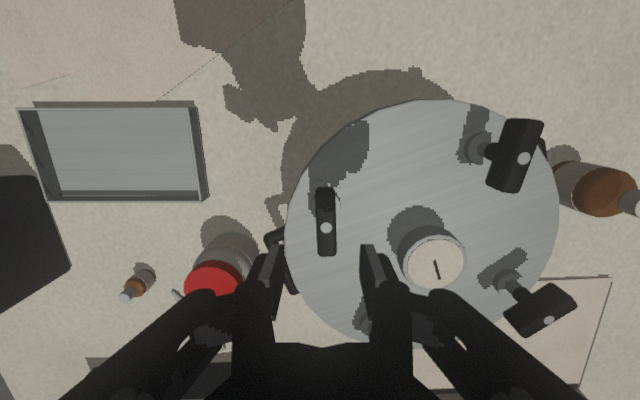

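The dot is at (326,228), matching the prediction, and the bar is nearly along world x (−0.01 rad). The fingers straddle it cleanly, so I'll go down, close and turn.

```bash
python3 jog.py '[[0.0035,0.0012,0.03,-0.04],[0,0,0.029,0],[0,0,0,0]]' >/dev/null
python3 jog.py '[[0,0,0,0],[0,0,0,0],[0,0,0,0]]' 0.0 60 | tail -2
python3 -c "
from h import *
tq(1)"
python3 jog.py '[[0,0,0,0.05],[0,0,0,0.05],[0,0,0,0.05],[0,0,0,0.05],[0,0,0,0.05]]' >/dev/null
python3 -c "
from h import *
tq(3)"
```

```text
width: 0.15
grip_force: 61.2
t 7.47 tcp [ 0.5039 -0.1995  0.1449] yaw 3.132 Mz [-0.037] mean -0.037 J6 [-0.012] F [0.3 0.6 3.2] g 61.0 w 0.15
t 8.2 tcp [ 0.5039 -0.2     0.1449] yaw 2.882 Mz [0.125 0.135 0.042] mean 0.101 J6 [-0.312  0.119  0.351] F [-0.2 -0.2  4.3] g 61.0 w 0.15
```

```bash
python3 jog.py '[[0,0,0,0.05],[0,0,0,0.05],[0,0,0,0.05],[0,0,0,0.05],[0,0,0,0.05]]' >/dev/null
python3 -c "
from h import *
tq(3)"
```

```text
t 8.93 tcp [ 0.5037 -0.2004  0.1448] yaw 2.633 Mz [0.308 0.309 0.316] mean 0.311 J6 [-0.093  0.357  0.562] F [ 0.6 -2.7  5.8] g 62.0 w 0.147
```

```bash
python3 jog.py '[[0,0,0,0.04],[0,0,0,0.03],[0,0,0,0.02],[0,0,0,0]]' >/dev/null
python3 -c "
from h import *
tq(4)"
python3 jog.py '[[0,0,0,0],[0,0,0,0],[0,0,-0.055,0]]' 0.5 60 >/dev/null
python3 -c "
from h import *
plan(2,.197,-.31,4)"
```

```text
t 9.57 tcp [ 0.5036 -0.2006  0.1448] yaw 2.545 Mz [0.425 0.429 0.356 0.384] mean 0.399 J6 [0.449 0.408 0.399 0.398] F [-0.9 -3.7  5.1] g 62.0 w 0.149
t 9.95 tcp [ 0.4983 -0.1969  0.1927] x-axis yaw 2.5421 z [-0.012  0.006 -1.   ] F [0.29 0.04 0.31] M [-0.024 -0.033  0.01 ] w 0.496 g 0.0 q6 -1.395
[-0.0217,0.0264,-0.0011,-0.0724],[-0.0235,0.0248,-0.0011,-0.0724],[-0.0252,0.0230,-0.0011,-0.0724],[-0.0268,0.0211,-0.0011,-0.0724],
```

```bash
python3 jog.py '[[-0.0217,0.0264,-0.001,-0.0724],[-0.0235,0.0248,-0.001,-0.0724],[-0.0252,0.023,-0.001,-0.0724],[-0.0268,0.0211,-0.001,-0.0724],[0,0,0,0]]' >/dev/null
python3 -c "
from h import *
c=camera_info('wrist');im=read_camera('wrist');cv2.imwrite('pics/w2.png',im[:,:,::-1])
p=proj('wrist',np.array([[*K[i],.168] for i in (1,2,3,4)]),c);print(p.round(1))
bars(im,c,[p[1]],thr=60,h=50)
to(2,.143,-.31)"
```

```text
[[ 502.8  104.4]
 [ 321.   225.6]
 [ 181.8   47. ]
 [ 384.6 -137.6]]
dot px [320.9 225.2] dot [ 0.6292 -0.1585] blob [ 0.6239 -0.1567] rect [ 0.6256 -0.1571] [13.5 50.7] ang -0.344 n 1192
t 10.62 tcp [ 0.6337 -0.1601  0.201 ] x-axis yaw 2.8323 z [-0.002  0.001 -1.   ] F [-0.31 -1.12  0.21] M [0.019 0.015 0.015] w 0.5 g 0.0 q6 -1.547
delta tool [0.0044 0.0002 0.058 ] turn 0.0007 n>= 0.9
```

View pics/w2.png

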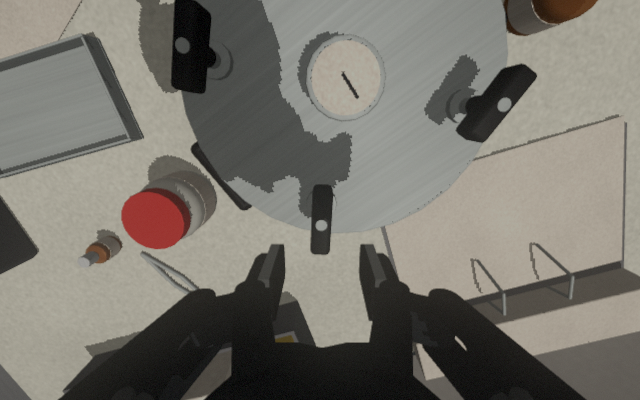

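Knob 2's dot is at (321,226), as predicted. Its angle is about −0.34 rad, so I'll go down with a small turn correction.

```bash
python3 jog.py '[[0.0042,0.0002,0.03,0.025],[0,0,0.028,0],[0,0,0,0]]' >/dev/null
python3 jog.py '[[0,0,0,0],[0,0,0,0],[0,0,0,0]]' 0.0 60 | tail -2
python3 jog.py '[[0,0,0,0.05],[0,0,0,0.05],[0,0,0,0.05],[0,0,0,0.05],[0,0,0,0.05]]' >/dev/null
python3 -c "
from h import *
tq(3)"
```

```text
width: 0.154
grip_force: 61.0
t 12.1 tcp [ 0.6305 -0.1595  0.1461] yaw 2.557 Mz [0.097 0.056 0.071] mean 0.075 J6 [-0.314  0.119  0.352] F [-1.4  0.8  5.9] g 61.0 w 0.154
```

```bash
python3 jog.py '[[0,0,0,0.05],[0,0,0,0.05],[0,0,0,0.05],[0,0,0,0.05],[0,0,0,0.05]]' >/dev/null
python3 -c "
from h import *
tq(3)"
```

```text
t 12.82 tcp [ 0.6303 -0.1597  0.1461] yaw 2.308 Mz [0.316 0.25  0.272] mean 0.279 J6 [-0.113  0.363  0.514] F [-2.8  1.5  6.6] g 61.0 w 0.145
```

```bash
python3 jog.py '[[0,0,0,0.05],[0,0,0,0.04],[0,0,0,0.03],[0,0,0,0]]' >/dev/null
python3 -c "
from h import *
tq(4)"
python3 jog.py '[[0,0,0,0],[0,0,0,0],[0,0,-0.055,0]]' 0.5 60 >/dev/null
python3 -c "
from h import *
plan(4,.197,-.17,5)"
```

```text
t 13.47 tcp [ 0.6301 -0.1598  0.146 ] yaw 2.189 Mz [0.407 0.401 0.428 0.465] mean 0.425 J6 [0.476 0.416 0.403 0.4  ] F [-2.2  1.4  6.8] g 61.0 w 0.151
t 13.85 tcp [ 0.6256 -0.1583  0.193 ] x-axis yaw 2.1865 z [-0.012  0.003 -1.   ] F [ 0.62 -0.57  0.21] M [0.049 0.022 0.011] w 0.505 g 0.0 q6 -0.902
[0.0331,-0.0171,-0.0008,-0.1570],[0.0354,-0.0117,-0.0008,-0.1570],[0.0368,-0.0060,-0.0008,-0.1570],[0.0373,-0.0002,-0.0008,-0.1570],[0.0369,0.0056,-0.0008,-0.1570],
```

```bash
python3 jog.py '[[0.0331,-0.0171,-0.001,-0.157],[0.0354,-0.0117,-0.001,-0.157],[0.0368,-0.006,-0.001,-0.157],[0.0373,0,-0.001,-0.157],[0.0369,0.0056,-0.001,-0.157]]' >/dev/null
python3 jog.py '[[0,0,0,0]]' >/dev/null
python3 -c "
from h import *
c=camera_info('wrist');im=read_camera('wrist');cv2.imwrite('pics/w4.png',im[:,:,::-1])
p=proj('wrist',np.array([[*K[i],.168] for i in (1,2,3,4)]),c);print(p.round(1))
bars(im,c,[p[3]],thr=60,h=50)
to(4,.143,-.17)"
```

```text
[[396.6 360.3]
 [259.  414.3]
 [166.6 303.8]
 [321.3 228.7]]
dot px [322.  228.6] dot [ 0.4601 -0.072 ] blob [ 0.4549 -0.0707] rect [ 0.4563 -0.0708] [13.5 50.9] ang -0.181 n 1177
t 14.65 tcp [ 0.4639 -0.0731  0.2042] x-axis yaw 2.971 z [ 0.001 -0.    -1.   ] F [0.54 0.41 0.31] M [-0.015  0.027  0.019] w 0.5 g 0.0 q6 -1.609
delta tool [ 0.0039 -0.      0.0612] turn -0.0006 n>= 1.0
```

```bash
python3 jog.py '[[0.0039,0,0.031,0.01],[0,0,0.029,0],[0,0,0,0]]' >/dev/null
python3 jog.py '[[0,0,0,0],[0,0,0,0],[0,0,0,0]]' 0.0 60 | tail -2
python3 jog.py '[[0,0,0,0.05],[0,0,0,0.05],[0,0,0,0.05],[0,0,0,0.05],[0,0,0,0.05]]' >/dev/null
python3 -c "
from h import *
tq(3)"
```

```text
width: 0.146
grip_force: 60.7
t 16.12 tcp [ 0.4619 -0.0728  0.1458] yaw 2.712 Mz [0.142 0.097 0.074] mean 0.104 J6 [-0.317  0.114  0.345] F [1.4 1.2 5.5] g 61.0 w 0.151
```

```bash
python3 jog.py '[[0,0,0,0.05],[0,0,0,0.05],[0,0,0,0.05],[0,0,0,0.05],[0,0,0,0.05]]' >/dev/null
python3 -c "
from h import *
tq(3)"
```

```text
t 16.85 tcp [ 0.4617 -0.0731  0.1458] yaw 2.462 Mz [0.211 0.164 0.203] mean 0.192 J6 [-0.222  0.255  0.405] F [0.5 0.2 6.4] g 61.0 w 0.151
```

```bash
python3 jog.py '[[0,0,0,0.06],[0,0,0,0.06],[0,0,0,0.05],[0,0,0,0.03],[0,0,0,0]]' >/dev/null
python3 -c "
from h import *
tq(4)"
```

```text
t 17.62 tcp [ 0.4614 -0.0733  0.1458] yaw 2.264 Mz [0.362 0.378 0.383 0.414] mean 0.384 J6 [0.444 0.384 0.37  0.368] F [-1.  -0.2  6.7] g 61.0 w 0.147
```

All four are at about 0.4 N m. I'll go round again in the same order (1, 3, 2, 4).

```bash
python3 jog.py '[[0,0,0,0],[0,0,0,0],[0,0,-0.055,0]]' 0.5 60 >/dev/null
python3 -c "
from h import *
plan(1,.197,2.305,3)"
```

```text
t 18.0 tcp [ 0.4561 -0.0719  0.1945] x-axis yaw 2.2615 z [-0.012  0.002 -1.   ] F [ 0.6  -0.14  0.39] M [-0.009  0.002  0.005] w 0.501 g 0.0 q6 -0.901
[-0.0174,0.0426,-0.0008,-0.0145],[-0.0180,0.0423,-0.0008,-0.0145],[-0.0186,0.0420,-0.0008,-0.0145],
```

```bash
python3 jog.py '[[-0.0174,0.0426,-0.001,-0.0145],[-0.018,0.0423,-0.001,-0.0145],[-0.0186,0.042,-0.001,-0.0145],[0,0,0,0],[0,0,0,0]]' >/dev/null
python3 -c "
from h import *
c=camera_info('wrist');im=read_camera('wrist');cv2.imwrite('pics/w5.png',im[:,:,::-1])
p=proj('wrist',np.array([[*K[i],.168] for i in (1,2,3,4)]),c);print(p.round(1))
bars(im,c,[p[0]],thr=60,h=50)
to(1,.143,2.305)"
```

```text
[[319.5 229.1]
 [253.8 365.9]
 [ 88.3 310.8]
 [124.3 149.1]]
dot px [319.6 228.9] dot [ 0.5878 -0.0306] blob [ 0.5847 -0.0268] rect [ 0.5854 -0.0279] [13.8 51.1] ang -0.871 n 1234
t 18.68 tcp [ 0.5909 -0.0318  0.2014] x-axis yaw 2.3048 z [-0.002 -0.    -1.   ] F [-0.9  -0.47  0.76] M [-0.034  0.01  -0.003] w 0.497 g 0.0 q6 -0.83
delta tool [ 0.0027 -0.0015  0.0584] turn -0.0002 n>= 0.9
```

View pics/w5.png

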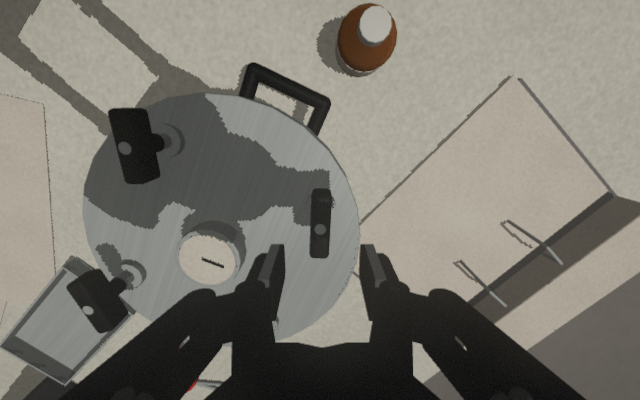

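The bar lies centred between the fingers at (320,229), at angle 2.27. I'll grip it and turn in moderate steps.

```bash
python3 jog.py '[[0.0027,-0.0013,0.03,0.03],[0,0,0.028,0],[0,0,0,0]]' >/dev/null
python3 jog.py '[[0,0,0,0],[0,0,0,0],[0,0,0,0]]' 0.0 80 | tail -2
python3 -c "
from h import *
tq(1)"
python3 jog.py '[[0,0,0,0.04],[0,0,0,0.05],[0,0,0,0.05],[0,0,0,0.04],[0,0,0,0]]' >/dev/null
python3 -c "
from h import *
tq(3)"
```

```text
width: 0.143
grip_force: 79.6
t 19.43 tcp [ 0.5898 -0.0312  0.1462] yaw 2.275 Mz [-0.019] mean -0.019 J6 [-0.039] F [-4.3 -3.2  7.3] g 80.0 w 0.143
t 20.15 tcp [ 0.5896 -0.0313  0.1462] yaw 2.096 Mz [0.501 0.473 0.469] mean 0.481 J6 [0.562 0.482 0.464] F [-3.6 -4.2  7. ] g 80.0 w 0.143
```

```bash
python3 jog.py '[[0,0,0,0.05],[0,0,0,0.06],[0,0,0,0.06],[0,0,0,0.04],[0,0,0,0]]' >/dev/null
python3 -c "
from h import *
tq(3)"
```

```text
t 20.88 tcp [ 0.5895 -0.0315  0.1462] yaw 1.887 Mz [0.68  0.647 0.645] mean 0.657 J6 [0.76  0.68  0.662] F [-5.5 -3.9  7.7] g 80.0 w 0.147
```

```bash
python3 jog.py '[[0,0,0,0.05],[0,0,0,0.04],[0,0,0,0.03],[0,0,0,0.02],[0,0,0,0]]' >/dev/null
python3 -c "
from h import *
tq(3)"
```

```text
t 21.6 tcp [ 0.5893 -0.0316  0.1462] yaw 1.748 Mz [0.821 0.773 0.79 ] mean 0.795 J6 [0.85  0.81  0.801] F [-6.6 -3.7  7.4] g 80.0 w 0.143
```

```bash
python3 jog.py '[[0,0,0,0],[0,0,0,0],[0,0,-0.055,0]]' 0.5 60 >/dev/null
python3 -c "
from h import *
plan(3,.197,2.63,5)"
```

```text
t 21.98 tcp [ 0.5856 -0.0297  0.1942] x-axis yaw 1.7447 z [-0.011  0.002 -1.   ] F [0.54 0.22 0.78] M [ 0.01  -0.057 -0.   ] w 0.497 g 0.0 q6 -0.268
[-0.0307,-0.0224,-0.0006,-0.1771],[-0.0263,-0.0275,-0.0006,-0.1771],[-0.0210,-0.0317,-0.0006,-0.1771],[-0.0151,-0.0349,-0.0006,-0.1771],[-0.0087,-0.0370,-0.0006,-0.1771],
```

```bash
python3 jog.py '[[-0.0307,-0.0224,0,-0.1771],[-0.0263,-0.0275,0,-0.1771],[-0.021,-0.0317,0,-0.1771],[-0.0151,-0.0349,0,-0.1771],[-0.0087,-0.037,0,-0.1771]]' >/dev/null
python3 jog.py '[[0,0,0,0],[0,0,0,0]]' >/dev/null
python3 -c "
from h import *
c=camera_info('wrist');im=read_camera('wrist')
p=proj('wrist',np.array([[*K[i],.168] for i in (1,2,3,4)]),c)
bars(im,c,[p[2]],thr=60,h=50)
to(3,.143,2.63)"
```

```text
dot px [319.8 229.7] dot [ 0.5023 -0.2004] blob [ 0.4966 -0.197 ] rect [ 0.4981 -0.1977] [13.7 50.4] ang -0.518 n 1264
t 22.9 tcp [ 0.506  -0.2003  0.1992] x-axis yaw 2.6293 z [ 0.001  0.001 -1.   ] F [0.28 0.46 0.09] M [0.049 0.037 0.021] w 0.501 g 0.0 q6 -1.482
delta tool [ 0.0038 -0.002   0.0562] turn -0.0007 n>= 0.9
```

```bash
python3 jog.py '[[0.0038,-0.0019,0.028,0.005],[0,0,0.028,0],[0,0,0,0]]' >/dev/null
python3 jog.py '[[0,0,0,0],[0,0,0,0],[0,0,0,0]]' 0.0 80 | tail -2
python3 jog.py '[[0,0,0,0.04],[0,0,0,0.06],[0,0,0,0.06],[0,0,0,0.04],[0,0,0,0]]' >/dev/null
python3 -c "
from h import *
tq(3)"
```

```text
width: 0.146
grip_force: 78.7
t 24.38 tcp [ 0.5026 -0.2009  0.1449] yaw 2.427 Mz [0.47 0.54 0.52] mean 0.51 J6 [0.606 0.511 0.489] F [0.2 3.1 5.8] g 79.0 w 0.142
```

```bash
python3 jog.py '[[0,0,0,0.05],[0,0,0,0.06],[0,0,0,0.05],[0,0,0,0.03],[0,0,0,0]]' >/dev/null
python3 -c "
from h import *
tq(3)"
```

```text
t 25.1 tcp [ 0.5024 -0.2011  0.1449] yaw 2.238 Mz [0.642 0.702 0.613] mean 0.652 J6 [0.748 0.688 0.674] F [-0.2  2.5  6.7] g 79.0 w 0.147
```

```bash
python3 jog.py '[[0,0,0,0.05],[0,0,0,0.04],[0,0,0,0.03],[0,0,0,0.01],[0,0,0,0]]' >/dev/null
python3 -c "
from h import *
tq(3)"
python3 jog.py '[[0,0,0,0],[0,0,0,0],[0,0,-0.055,0]]' 0.5 60 >/dev/null
python3 -c "
from h import *
plan(2,.197,2.265,3)"
```

```text
t 25.82 tcp [ 0.5022 -0.2012  0.1449] yaw 2.108 Mz [0.743 0.768 0.823] mean 0.778 J6 [0.83  0.809 0.804] F [-0.7  1.4  6.7] g 80.0 w 0.145
t 26.2 tcp [ 0.4971 -0.1993  0.193 ] x-axis yaw 2.1051 z [-0.011  0.005 -1.   ] F [ 0.24  0.21 -0.1 ] M [ 0.041 -0.003  0.007] w 0.5 g 0.0 q6 -0.962
[-0.0108,0.0449,-0.0013,-0.0533],[-0.0131,0.0443,-0.0013,-0.0533],[-0.0155,0.0435,-0.0013,-0.0533],
```

```bash
python3 jog.py '[[-0.0108,0.0449,-0.001,-0.0533],[-0.0131,0.0443,-0.001,-0.0533],[-0.0155,0.0435,-0.001,-0.0533],[0,0,0,0],[0,0,0,0]]' >/dev/null
python3 -c "
from h import *
c=camera_info('wrist');im=read_camera('wrist')
p=proj('wrist',np.array([[*K[i],.168] for i in (1,2,3,4)]),c)
bars(im,c,[p[1]],thr=60,h=50)
to(2,.143,2.265)"
```

```text
dot px [319.5 228.7] dot [ 0.629  -0.1586] blob [ 0.6257 -0.1545] rect [ 0.6267 -0.1554] [13.8 51.3] ang -0.881 n 1246
t 26.88 tcp [ 0.6324 -0.1603  0.2004] x-axis yaw 2.2647 z [-0.002  0.    -1.   ] F [-1.22  0.27 -0.29] M [0.043 0.041 0.032] w 0.498 g 0.0 q6 -0.98
delta tool [ 0.0032 -0.001   0.0574] turn -0.0003 n>= 0.9
```

```bash
python3 jog.py '[[0.0032,-0.001,0.029,0.005],[0,0,0.028,0],[0,0,0,0]]' >/dev/null
python3 jog.py '[[0,0,0,0],[0,0,0,0],[0,0,0,0]]' 0.0 80 | tail -2
python3 jog.py '[[0,0,0,0.04],[0,0,0,0.06],[0,0,0,0.06],[0,0,0,0.04],[0,0,0,0]]' >/dev/null
python3 -c "
from h import *
tq(3)"
```

```text
width: 0.143
grip_force: 79.7
t 28.35 tcp [ 0.6309 -0.1594  0.1463] yaw 2.062 Mz [0.536 0.569 0.48 ] mean 0.528 J6 [0.617 0.537 0.519] F [-5.2 -3.3  6.7] g 80.0 w 0.145
```

```bash
python3 jog.py '[[0,0,0,0.05],[0,0,0,0.05],[0,0,0,0.04],[0,0,0,0.02],[0,0,0,0]]' >/dev/null
python3 -c "
from h import *
tq(3)"
```

```text
t 29.07 tcp [ 0.6307 -0.1596  0.1463] yaw 1.902 Mz [0.656 0.709 0.657] mean 0.674 J6 [0.727 0.686 0.677] F [-5.8 -3.7  6.1] g 80.0 w 0.142
```

```bash
python3 jog.py '[[0,0,0,0.04],[0,0,0,0.04],[0,0,0,0.03],[0,0,0,0.01],[0,0,0,0]]' >/dev/null
python3 -c "
from h import *
tq(3)"
python3 jog.py '[[0,0,0,0],[0,0,0,0],[0,0,-0.055,0]]' 0.5 60 >/dev/null
python3 -c "
from h import *
plan(4,.197,2.34,4)"
```

```text
t 29.8 tcp [ 0.6306 -0.1597  0.1463] yaw 1.783 Mz [0.777 0.766 0.747] mean 0.763 J6 [0.819 0.799 0.794] F [-6.  -3.7  6.9] g 80.0 w 0.142
t 30.18 tcp [ 0.6272 -0.1566  0.1935] x-axis yaw 1.7802 z [-0.011  0.004 -1.   ] F [ 0.73 -0.2   0.68] M [-0.001 -0.005  0.035] w 0.501 g 0.0 q6 -0.493
[0.0292,-0.0365,-0.0009,-0.1399],[0.0341,-0.0321,-0.0009,-0.1399],[0.0382,-0.0270,-0.0009,-0.1399],[0.0416,-0.0214,-0.0009,-0.1399],
```

```bash
python3 jog.py '[[0.0292,-0.0365,0,-0.1399],[0.0341,-0.0321,0,-0.1399],[0.0382,-0.027,0,-0.1399],[0.0416,-0.0214,0,-0.1399],[0,0,0,0]]' >/dev/null
python3 jog.py '[[0,0,0,0]]' >/dev/null
python3 -c "
from h import *
c=camera_info('wrist');im=read_camera('wrist')
p=proj('wrist',np.array([[*K[i],.168] for i in (1,2,3,4)]),c)
bars(im,c,[p[3]],thr=60,h=50)
to(4,.143,2.34)"
```

```text
dot px [319.4 227. ] dot [ 0.46   -0.0718] blob [ 0.4563 -0.0677] rect [ 0.4575 -0.0689] [13.9 50.4] ang -0.802 n 1279
t 30.98 tcp [ 0.4651 -0.0743  0.1998] x-axis yaw 2.3391 z [ 0.002 -0.    -1.   ] F [-0.08  0.24 -0.28] M [0.05  0.021 0.029] w 0.498 g 0.0 q6 -0.98
delta tool [ 0.0048 -0.0024  0.0568] turn -0.0009 n>= 0.9
```

```bash
python3 jog.py '[[0.0048,-0.0022,0.029,0],[0,0,0.028,0],[0,0,0,0]]' >/dev/null
python3 jog.py '[[0,0,0,0],[0,0,0,0],[0,0,0,0]]' 0.0 80 | tail -2
python3 jog.py '[[0,0,0,0.04],[0,0,0,0.06],[0,0,0,0.06],[0,0,0,0.04],[0,0,0,0]]' >/dev/null
python3 -c "
from h import *
tq(3)"
```

```text
width: 0.145
grip_force: 78.3
t 32.45 tcp [ 0.4605 -0.0724  0.1438] yaw 2.141 Mz [0.444 0.451 0.482] mean 0.459 J6 [0.605 0.505 0.462] F [2.4 1.5 6.2] g 79.0 w 0.14
```

```bash
python3 jog.py '[[0,0,0,0.05],[0,0,0,0.06],[0,0,0,0.06],[0,0,0,0.04],[0,0,0,0]]' >/dev/null
python3 -c "
from h import *
tq(3)"
```

```text
t 33.17 tcp [ 0.4603 -0.0724  0.1438] yaw 1.932 Mz [0.674 0.603 0.679] mean 0.652 J6 [0.773 0.693 0.675] F [2.8 1.1 5.7] g 79.0 w 0.143
```

```bash
python3 jog.py '[[0,0,0,0.05],[0,0,0,0.04],[0,0,0,0.03],[0,0,0,0.01],[0,0,0,0]]' >/dev/null
python3 -c "
from h import *
tq(4)"
python3 jog.py '[[0,0,0,0],[0,0,0,0],[0,0,-0.055,0],[0,0,-0.055,0],[0,0,0,0]]' 0.5 60
python3 jog.py '[[0,0,0,0],[0,0,0,0]]' | tail -3
```

```text
t 33.95 tcp [ 0.4602 -0.0724  0.1438] yaw 1.802 Mz [0.785 0.809 0.85  0.829] mean 0.819 J6 [0.833 0.813 0.808 0.807] F [1.8 1.7 6.4] g 79.0 w 0.145
time: 34.58
tool_pos: [0.4615, -0.073, 0.2571]
tcp_rot: [1.948, 2.454, 0.006]
wrist_force: [-0.4, -0.2, -0.7]
width: 0.503
grip_force: 0.0
wrist_force: [0.7, 0.1, -0.4]
width: 0.499
grip_force: 0.0
```

```bash
python3 -c "
from workcell import bot, read_camera, camera_info, read_state
print(bot.finish_job())"
```

```text
the job is handed in; nothing more can be done
None
```

I tightened all four knobs crosswise in two passes, to about 0.4 N m (0.38–0.43) and then about 0.8 N m (0.76–0.82) as felt at the wrist. The gripper has let go and is clear of the lid, and I handed the job in at about 35 s; it returned no verdict.

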